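# Raise the lane barrier and pass the jar through

## Robot

A 7-joint arm with a two-finger parallel gripper is mounted at the origin on a cart in front of the work surface, level with it; the furniture and walls round the work are solid. World frame = base frame: x ahead of the robot, y to its left, z up, the work surface at z = 0. Lengths are in m, angles in rad, forces in N, time in s.
With the tool pointing down it reaches from about 0.425 to 0.975 m from the base axis. Payload 16.7 kg.
Tool frame: the origin (TCP) lies on the centre line of the jaws, within the pads' length; the fingertips stand 25 mm ahead of it and the grasp point (between the pads) lies 6 mm ahead of it (finger_overhang is the distance from the TCP to the fingertips, in m); z points along the fingers, y is the line along which they close (so a half turn about z gives the same grasp; the last joint's range is limited). The gripper opens to 85 mm and grips with 20 to 120 N. Pads are 22 mm wide; open, the fingers measure 114 mm over their backs; the gripper's body (76 mm by 85 mm) begins 54 mm behind the grasp point. The pads swing forward as they close: fully open they stand 13 mm farther back than shut.
Start: joints at [1.091, 0.426, 0.074, 1.606, -0.034, 1.111, -0.067], TCP at [0.219, -0.639, 0.228] pointing down, gripper open.
Joint ranges: [-2.85, 2.85], [-0.5, 2.14], [-1.23, 1.37], [0.21, 2.46], [-1.02, 4.16], [0.16, 2.05], [-2.73, 2.73]. Speed limits (rad/s): [1.89, 1.89, 2.39, 2.39, 3.01, 3.01, 3.01].

## Interface

Orientations are given as [roll, pitch, yaw] about the fixed x, y, z axes, in that order (R = Rz(yaw) Ry(pitch) Rx(roll)).
In Python, from workcell import * gives the robot as it stands.
- The arm moves only by the tool move_arm, never from a script. Its argument "rows" is a list of rows, each an object with "gripper": the opening in per cent of the stroke, from 0 (shut) to 100 (fully open); "travel": the shift along the tool's x, y, z in m, a list of three; "angular": the turn, a rotation vector about the tool's x, y, z in rad, a list of three. A call has 1 to 8 rows; each row shifts and turns the commanded pose from where the row before left it, along the tool's axes as they then stand; what a row does not reach is not made up. A row lasts 1/8 s, in which the tool goes at most 62.5 mm and 10.7 degrees, less where a joint would pass 70% of its speed; a pose out of reach is approached as far as the arm can. A call with a gripper value outside its range is refused whole. The fingers move at their own pace and stop on an object; "force" is the grip in N (left out, the last holds). Time passes only in rows, so rows that do not move let the fingers close. It gives the time, the measured TCP pose, the force, the opening and the grip force at its end, in the units of the state.
- state(): the state, without advancing time (a new reading comes with each control period).
- snapshot(name): name is "scene" or "top" or "wrist"; returns a dict with "img" (480x640x3 uint8, red, green, blue), "K" (3x3 intrinsics, pixels), "R" (3x3) and "t" (3): a world point X has camera coordinates R X + t; the wrist camera has in their place "hand_eye" (4x4, takes a point from camera to tool coordinates, whose origin is the TCP and whose axes are the flange's). Camera axes: x right, y down, z forward; pixel columns grow to the right and rows downward; lengths in m; the calibration is good to about 2 mm. The wrist camera is an equidistant fisheye: a pixel r from the principal point sees the ray r / f radians off the axis. A picture is of the moment at which its call begins: read the wrist's pose just before it. There is no depth.
- job_done(): hands the job in; it is judged then, once.
Trained networks look in a picture, given as the dict that the camera call returned (one of the last four; its "shot" number tells which), for a name from the list of things; names that differ only in an ending like _2 or _b are one class to them, and where a whole thing is asked for, a point or a joint stands for the part that bears it (a point fixed in the world has none). Each returns a list of dicts, best first, with "conf" (0 to 1); they miss things now and then, are a little off and sometimes report something else, mostly with a low value. They report only what shows in the picture. A call takes as long as a camera call. They do not tell look-alikes from the thing itself.
- masks_of(picture, thing): "region" (480x640 bool, what is visible of it) and "rect" ([left, top, right, bottom] in pixels, round what is visible of it).
- landmark_of(picture, thing): "at" ([column, row] in pixels: a listed point, or the origin of a listed thing).
The state is a dict: "t": time; "joints": joint angles; "dq": joint speeds; "joint_torque": joint torques, N m; "tool_pos": TCP position; "tcp_rot": TCP orientation; "wrist_force": force on the tool from outside, world axes, zero at the start; "wrist_torque": the same for the moment, N m; "opening": opening from 0.0 (shut) to 1.0 (fully open); "grip_force": force on a finger pad.
Only numpy, scipy, OpenCV 4.12 (cv2) and the standard library are available. Lean on these libraries where they do the work, as an engineer would, in place of code of your own. Each camera call takes 0.05 s, during which the arm holds its last target. There are 200 camera calls.

## Task

Push the lowered red-and-white barrier arm up past its balance point until it falls back and stays raised by itself. Then push the jar along the lane, past the raised barrier, until it stands against the stop at the end of the lane. Only push with the fingers: the jar must stay standing in its lane and never be picked up, and the dropper bottle, vial and beaker round the lane must be left where they are.

Things in the scene. Friction and masses are not known exactly. Their poses are not given: they have to be found in the camera images.
- lane: Fixed sample lane: white floor plate 100 mm wide, 400 long (y -190 to +210 mm), 6 thick, with an 8 mm wide rail on each side (76 mm free between, tops 24 mm above the worktop). Origin on the worktop, lane's middle line, at the barrier; z up. x points across the lane, away from the robot, to the barrier's post; y along the lane to its open end, where the jar waits. Place and yaw vary.
- barrier (a joint): Angle of the barrier arm, rad: 0 = lowered, level across the lane, pointing from the hinge towards the robot (lane -x); grows as it swings up and over away from the robot; 2.0 = raised, leaning back on its stop. Balance point about 0.8: below it the arm falls shut, beyond it falls open by itself in a few s (damped hinge). The arm is 14 mm square. 1 to 4 N up at the push bar raises it.
- push_bar (a point): Middle of the black round cross bar at the free end of the barrier arm: 12 mm thick, 72 mm long along the lane's y, 155 mm from the hinge. When lowered it is 70 mm above the worktop and 39 mm outside the lane's edge on the robot's side (lane x = -89 mm), open underneath.
- pivot (a point): Hinge of the barrier, its axis along the lane's y, on a grey post beside the lane on the side away from the robot (lane x = +66 mm, y = 0), 70 mm above the worktop. Fixed to the lane.
- jar: Standing round jar with a pale grey screw lid and a white label, 66 mm across, 80 mm high, about 0.18 kg. Origin: centre of its underside, z up along the jar. It stands on the lane's floor (6 mm above the worktop) on the +y side of the barrier. Against the end stop its origin is at lane y = -132 mm.
- dropper: Bystander: small dropper bottle with a yellow cap, 33 mm across, 72 mm high, loose beside the lane. Origin: centre of its underside.
- vial: Bystander: small white vial with a light blue cap, 22 mm across, 39 mm high, loose beside the lane on the robot's side. Origin: centre of its underside.
- beaker: Bystander: glass beaker, 58 mm across, 70 mm high, loose on the worktop beyond the lane's end stop. Origin: centre of its underside.
- lane_stop (a point): Middle of the black rubber face of the grey end stop (42 mm high) that closes the lane's -y end, 21 mm above the worktop; lane y = -165 mm. The lane floor before it is green. Fixed to the lane.
- weight (a point): Middle of the barrier's brass counterweight, 38 mm across, 36 mm long, on a mast square to the arm, 60 mm from the hinge: straight above the hinge while the arm is lowered, swinging down behind it, away from the robot, as the arm rises.
Mind the look-alikes: they are no part of the job. What is shaped like the jar but green is not meant.

How it is judged:
On the way, in this order (a step that is already met when the one before it is completed fails the run):
1. the barrier arm is raised and leans back on its stop (value of joint barrier above 1.85 rad), for 0.3 s.
2. the jar has been pushed along the lane to the end stop (y of jar in the frame of lane below -0.122 m), for 0.2 s.
At the end, for the whole second after the job is handed in: The barrier arm stays raised by itself on its stop (angle above 1.85 rad) and the jar stands upright and at rest in the lane against the end stop (gap under 10 mm) (value of joint barrier above 1.85 rad and y of jar in the frame of lane between -0.14 and -0.122 m and x of jar in the frame of lane between -0.01 and 0.01 m and angle between jar's own z axis and vertical below 0.1 rad and linear speed of jar below 0.02 m/s); the robot touches nothing.
It fails at once if the jar is lifted more than 12 mm off the lane floor (height (world z) of jar above 0.018 m).
It fails at once if the jar is tipped (angle between jar's own z axis and vertical above 0.3 rad).
It fails at once if a bystander is moved more than 20 mm or knocked over (distance of any of dropper, vial, beaker from where it was at the start of the episode above 0.02 m or angle between any of dropper, vial, beaker's own z axis and vertical above 0.4 rad).
It also fails if it takes over 58 s, if anything falls off the work surface, if the arm or the gripper's body presses on something with over 40 N, if the wrist force passes 120 N, or if a joint passes its speed limit or range.

## Working session

There is one attempt and no reset: what is moved stays moved. The work goes in short steps, Python scripts to look and compute and a tool call to move; the robot and the scene stay as the last step left them, time stands still between calls to the robot, and variables do not carry over. Pictures are saved under pics/ and viewed, at most 10 in all, crops included, and the job is handed in when it is done.

Besides the shell and the picture viewer there is one more tool, called after "Emit:" in YAML: its name, and indented under it one key for each argument. move_arm: Moves the arm, as the interface text tells. Its arguments: {"type":"object","properties":{"rows":{"type":"array","items":{"type":"object","properties":{"gripper":{"type":"number"},"travel":{"type":"array","items":{"type":"number"}},"angular":{"type":"array","items":{"type":"number"}}}}},"force":{"type":"number"}},"required":["rows"]}

```bash
mkdir -p pics; cat > h.py <<'E'
from workcell import *
import numpy as np, cv2
def save(p,n): cv2.imwrite('pics/'+n,p['img'][:,:,::-1])
def ray(p,uv):
    d=np.linalg.inv(p['K'])@np.array([uv[0],uv[1],1.]); return -p['R'].T@p['t'], p['R'].T@d
def onz(p,uv,z):
    c,d=ray(p,uv); return c+d*(z-c[2])/d[2]
def tri(ps,uvs):
    A=np.zeros((3,3));b=np.zeros(3)
    for p,u in zip(ps,uvs):
        c,d=ray(p,u); d=d/np.linalg.norm(d); M=np.eye(3)-np.outer(d,d); A+=M;b+=M@c
    return np.linalg.solve(A,b)
E
python3 - <<'E'
from h import *
np.set_printoptions(precision=4,suppress=True)
s=state();print(s['t'],s['tool_pos'],s['tcp_rot'])
a=snapshot('scene');b=snapshot('top');save(a,'s.png');save(b,'t.png')
for n in ['lane','push_bar','pivot','jar','dropper','vial','beaker','lane_stop','weight']:
    for q,p in (('s',a),('t',b)):
        print(n,q,[(np.round(r['at'],1).tolist(),round(r['conf'],2)) for r in landmark_of(p,n)])
E
```

```text
0.0 [ 0.2184 -0.6382  0.227 ] [-3.1403  0.0001  0.3298]
lane s [([314.0, 293.9], 0.9)]
lane t [([291.6, 252.8], 0.59)]
push_bar s [([347.3, 276.5], 0.55)]
push_bar t [([292.5, 297.9], 0.61)]
pivot s [([287.4, 246.6], 0.89)]
pivot t [([414.2, 228.2], 0.75), ([286.0, 215.0], 0.59), ([230.9, 258.5], 0.38)]
jar s [([231.5, 254.8], 0.97), ([171.2, 295.9], 0.92), ([262.6, 317.0], 0.8)]
jar t [([226.6, 258.7], 0.78), ([189.7, 169.4], 0.69), ([272.2, 139.8], 0.68)]
dropper s [([224.9, 295.5], 0.92)]
dropper t [([225.4, 201.9], 0.7), ([381.7, 305.0], 0.17)]
vial s [([413.5, 283.0], 0.75)]
vial t []
beaker s []
beaker t [([414.3, 228.3], 0.67)]
lane_stop s [([374.3, 252.8], 0.84), ([260.9, 317.0], 0.5)]
lane_stop t [([378.8, 245.5], 0.94)]
weight s [([286.6, 219.1], 0.82)]
weight t [([284.5, 207.0], 0.71)]
```

View pics/s.png

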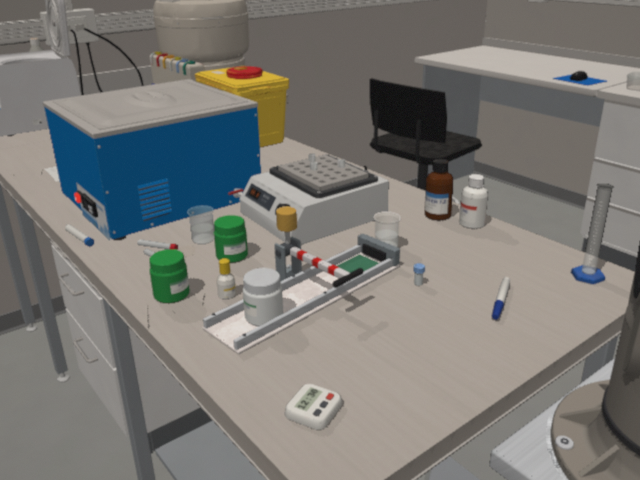

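View pics/t.png

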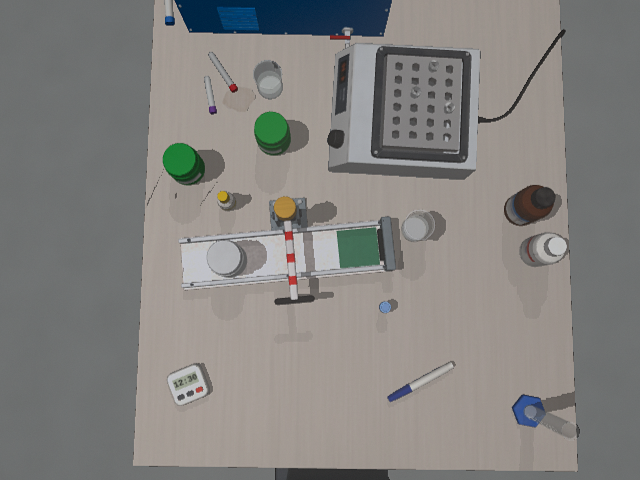

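Scene picture: the grey-lidded jar is at (262,298), and at (226,258) in the top view. The green look-alikes are at scene (231,240) and (171,275), top (272,133) and (183,163), and stand outside the lane. The jar meant is the grey one in the lane. The barrier is down, with its push bar at top (294,300), the vial at (385,307), the beaker at (417,227) and the dropper at (225,200).

```bash
python3 - <<'E'
from h import *
from scipy.optimize import least_squares
np.set_printoptions(precision=4,suppress=True)
a=snapshot('scene');b=snapshot('top')
J=np.hstack([cv2.resize(a['img'][230:350,200:440],(480,240),interpolation=2),]);
c1=cv2.resize(a['img'][235:345,200:360],(640,440),interpolation=2);cv2.imwrite('pics/jar.png',c1[:,:,::-1])
obs=[(a,(314,293.9),(0,0,0)),(b,(291.6,252.8),(0,0,0)),(a,(347.3,276.5),(-.089,0,.07)),(b,(293.5,299),(-.089,0,.07)),
(a,(287.4,246.6),(.066,0,.07)),(b,(286,215),(.066,0,.07)),(a,(374.3,252.8),(0,-.165,.021)),(b,(378.8,245.5),(0,-.165,.021)),(a,(286.6,219.1),(.066,0,.13)),(b,(284.5,207),(.066,0,.13))]
def proj(p,X):
    q=p['K']@(p['R']@X+p['t']);return q[:2]/q[2]
def L(v,P):
    c,s=np.cos(v[2]),np.sin(v[2]);return np.array([v[0]+c*P[0]-s*P[1],v[1]+s*P[0]+c*P[1],P[2]])
f=lambda v:np.concatenate([proj(p,L(v,P))-u for p,u,P in obs])
r=least_squares(f,[.6,0,0],loss='soft_l1');print(r.x,f(r.x).reshape(-1,2))
for p,P in [(b,(.05,.21,.024)),(b,(-.05,.21,.024)),(b,(-.05,-.19,.024)),(b,(.05,-.19,.024))]: print(proj(p,L(r.x,P)))
np.save('lane.npy',r.x)
m=masks_of(b,'jar');
for q in m:print('jar',q['rect'],q['conf'])
print('lid',onz(b,(225.5,258),.086))
print('jar s', onz(a,(262.6,317),.006),'t',onz(b,(226.6,258.7),.006))
for n,u in (('drop',(225.4,201.9)),('beaker',(414.3,228.3))):print(n,onz(b,u,0))
print('vial',onz(a,(413.5,283),0),onz(b,(385,307),.039))
E
```

```text
[0.5957 0.1033 0.0922] [[-0.7792 -0.4118]
 [-0.4872  0.0463]
 [ 0.7364  1.1477]
 [-0.2361 -0.0577]
 [ 1.0094  1.465 ]
 [ 0.6775 -1.9363]
 [-0.506   0.9956]
 [-0.6307 -0.7952]
 [ 0.5938 -0.3292]
 [ 0.4217  0.4972]]
[177.1935 234.3275]
[180.0834 287.4962]
[394.2044 270.03  ]
[389.0611 217.163 ]
jar [167.6, 142.7, 207.0, 183.2] 0.65
jar [253.0, 112.9, 287.9, 156.6] 0.65
jar [207.6, 239.7, 249.7, 278.0] 0.61
lid [0.5775 0.2152 0.086 ]
jar s [0.5822 0.2229 0.006 ] t [0.5827 0.2255 0.006 ]
drop [0.6932 0.2319 0.    ]
beaker [ 0.6456 -0.1326  0.    ]
vial [ 0.5051 -0.0659  0.    ] [ 0.4948 -0.0715  0.039 ]
```

View pics/jar.png

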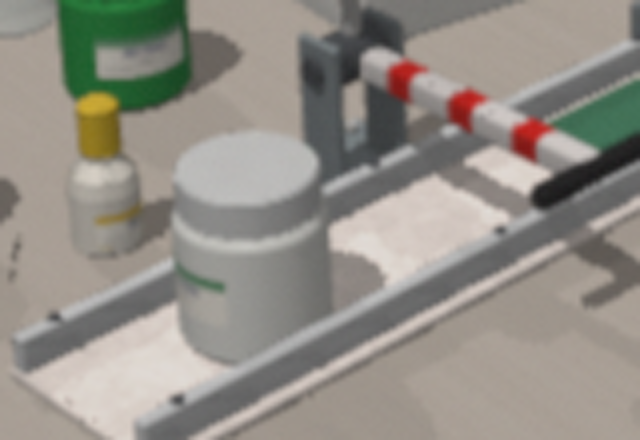

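The enlarged crop confirms it: the grey-lidded jar stands in the lane, with the dropper beside it. I'll lift first to clear the measuring cylinder, then travel to the push bar.

Emit:
move_arm:
  rows:
    - {"gripper": 0, "travel": [0, 0, -0.05], "angular": [0, 0, 0.12]}
    - {"gripper": 0, "travel": [0, 0, -0.05], "angular": [0, 0, 0.118]}
    - {"gripper": 0, "travel": [0.04, 0, -0.04]}
    - {"gripper": 0, "travel": [0.055, 0, 0]}
    - {"gripper": 0, "travel": [0.055, 0, 0]}
    - {"gripper": 0, "travel": [0.055, -0.02, 0]}
    - {"gripper": 0, "travel": [0.04, -0.05, 0]}
    - {"gripper": 0, "travel": [0, -0.055, 0]}

```text
invalid input at $.rows[2]: expected keys gripper, travel, angular
```

Emit:
move_arm:
  rows:
    - {"gripper": 0, "travel": [0, -0.055, 0]}
    - {"gripper": 0, "travel": [0, -0.055, 0]}
    - {"gripper": 0, "travel": [0, -0.055, 0]}
    - {"gripper": 0, "travel": [0, -0.055, 0]}
    - {"gripper": 0, "travel": [0, -0.055, 0]}
    - {"gripper": 0, "travel": [0, -0.055, 0]}
    - {"gripper": 0, "travel": [0, -0.055, 0]}
    - {"gripper": 0, "travel": [0, -0.055, 0]}

```text
invalid input at $.rows[0]: expected keys gripper, travel, angular
```

Emit:
move_arm:
  rows:
    - {"gripper": 0, "travel": [0, 0, -0.05], "angular": [0, 0, 0.12]}
    - {"gripper": 0, "travel": [0, 0, -0.05], "angular": [0, 0, 0.118]}
    - {"gripper": 0, "travel": [0.04, 0, -0.04], "angular": [0, 0, 0]}
    - {"gripper": 0, "travel": [0.055, 0, 0], "angular": [0, 0, 0]}
    - {"gripper": 0, "travel": [0.055, 0, 0], "angular": [0, 0, 0]}
    - {"gripper": 0, "travel": [0.055, -0.02, 0], "angular": [0, 0, 0]}
    - {"gripper": 0, "travel": [0.04, -0.05, 0], "angular": [0, 0, 0]}
    - {"gripper": 0, "travel": [0, -0.055, 0], "angular": [0, 0, 0]}

```text
t: 2.15
tool_pos: [0.4535, -0.49, 0.3662]
tcp_rot: [-3.14, 0.0, 0.096]
wrist_force: [-0.1, 0.4, 1.2]
opening: -0.001
grip_force: 0.0
```

Emit:
move_arm:
  rows:
    - {"gripper": 0, "travel": [0, -0.055, 0], "angular": [0, 0, 0]}
    - {"gripper": 0, "travel": [0, -0.055, 0], "angular": [0, 0, 0]}
    - {"gripper": 0, "travel": [0, -0.055, 0], "angular": [0, 0, 0]}
    - {"gripper": 0, "travel": [0, -0.055, 0], "angular": [0, 0, 0]}
    - {"gripper": 0, "travel": [0, -0.055, 0], "angular": [0, 0, 0]}
    - {"gripper": 0, "travel": [0, -0.055, 0], "angular": [0, 0, 0]}
    - {"gripper": 0, "travel": [0, -0.055, 0], "angular": [0, 0, 0]}
    - {"gripper": 0, "travel": [0, -0.055, 0], "angular": [0, 0, 0]}

```text
t: 3.15
tool_pos: [0.4095, -0.0531, 0.368]
tcp_rot: [3.141, -0.001, 0.092]
wrist_force: [1.5, 0.1, 0.6]
opening: 0.002
grip_force: 0.0
```

Emit:
move_arm:
  rows:
    - {"gripper": 0, "travel": [0, -0.05, 0], "angular": [0, 0, 0]}
    - {"gripper": 0, "travel": [0, -0.05, 0], "angular": [0, 0, 0]}
    - {"gripper": 0, "travel": [0, -0.039, 0], "angular": [0, 0, 0]}
    - {"gripper": 0, "travel": [0, 0, 0], "angular": [0, 0.17, 0]}
    - {"gripper": 0, "travel": [0, 0, 0], "angular": [0, 0.17, 0]}
    - {"gripper": 0, "travel": [0, 0, 0], "angular": [0, 0.17, 0]}
    - {"gripper": 0, "travel": [0, 0, 0], "angular": [0, 0.17, 0]}
    - {"gripper": 0, "travel": [0, 0, 0], "angular": [0, 0.1, 0]}

```text
t: 4.15
tool_pos: [0.4062, 0.0788, 0.3642]
tcp_rot: [3.115, -0.639, 0.087]
wrist_force: [-0.3, -0.9, 0.4]
opening: 0.0
grip_force: 0.0
```

```bash
python3 - <<'E'
from h import *
np.set_printoptions(precision=4,suppress=True)
s=state();print(s['joints'],s['tool_pos'],s['tcp_rot'])
w=snapshot('wrist');save(w,'w.png');print(w['K'],w['hand_eye'])
E
```

```text
[-0.16   -0.4916 -0.2837  2.3318  0.1687  0.6973 -2.042 ] [0.4062 0.0788 0.3642] [ 3.115  -0.6393  0.0865]
[[371.6483   0.     319.9176]
 [  0.     371.6483 237.5551]
 [  0.       0.       1.    ]] [[-0.0004 -0.9574 -0.2889  0.074 ]
 [ 1.     -0.0004 -0.0001  0.0006]
 [-0.0001 -0.2889  0.9574 -0.1469]
 [ 0.      0.      0.      1.    ]]
```

View pics/w.png

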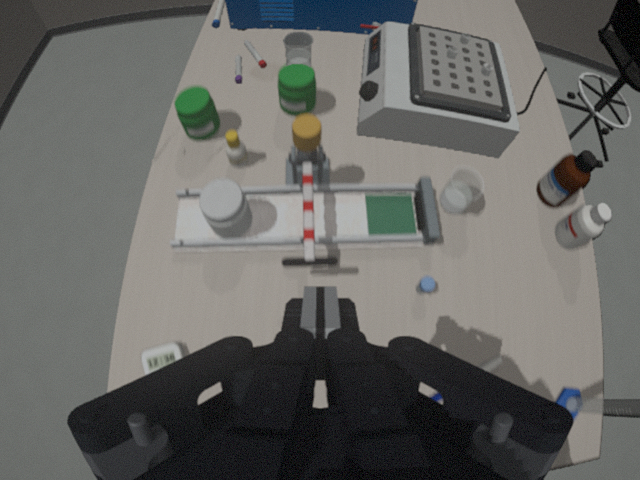

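The wrist view shows the bar at (310,262), nearly parallel to the finger pair, and the vial at (428,285), well to the right. The tilt is enough, so I'll descend in front of the bar.

Emit:
move_arm:
  rows:
    - {"gripper": 0, "travel": [-0.028, 0, 0.042], "angular": [0, 0, 0]}
    - {"gripper": 0, "travel": [-0.028, 0, 0.042], "angular": [0, 0, 0]}
    - {"gripper": 0, "travel": [-0.028, 0, 0.042], "angular": [0, 0, 0]}
    - {"gripper": 0, "travel": [-0.028, 0, 0.042], "angular": [0, 0, 0]}
    - {"gripper": 0, "travel": [0, 0, 0], "angular": [0, 0, 0]}

```text
t: 4.82
tool_pos: [0.3984, 0.0879, 0.2801]
tcp_rot: [3.125, -0.604, 0.104]
wrist_force: [1.0, -0.6, 1.0]
opening: -0.001
grip_force: 0.0
```

```bash
cat >> h.py <<'E'
from scipy.spatial.transform import Rotation as Ro
def wray(w,s,uv):
    K=w['K'];x,y=uv[0]-K[0,2],uv[1]-K[1,2];r=np.hypot(x,y);a=r/K[0,0]
    d=np.array([np.sin(a)*x/r,np.sin(a)*y/r,np.cos(a)])
    R=Ro.from_euler('xyz',s['tcp_rot']).as_matrix();H=w['hand_eye']
    return R@H[:3,3]+s['tool_pos'], R@H[:3,:3]@d
def wonz(w,s,uv,z):
    c,d=wray(w,s,uv);return c+d*(z-c[2])/d[2]
def lane(X):
    v=np.load('lane.npy');c,s_=np.cos(v[2]),np.sin(v[2]);d=np.array(X)[:2]-v[:2]
    return np.array([c*d[0]+s_*d[1],-s_*d[0]+c*d[1],X[2]])
E
python3 - <<'E'
from h import *
np.set_printoptions(precision=4,suppress=True)
s=state();print(s['joints'],s['tool_pos'],s['tcp_rot'],lane(s['tool_pos']))
R=Ro.from_euler('xyz',s['tcp_rot']).as_matrix();print(R)
w=snapshot('wrist');save(w,'w2.png')
for n,z in (('push_bar',.07),('jar',.006),('lane',0),('pivot',.07),('lane_stop',.021),('vial',0)):
    for r in landmark_of(w,n): 
        X=wonz(w,s,r['at'],z);print(n,r['conf'],r['at'],X,lane(X))
E
```

```text
[ 0.3799 -0.4629 -0.6811  2.4422 -0.2978  0.4868 -1.5852] [0.3984 0.0879 0.2801] [ 3.1249 -0.6045  0.1037] [-0.198   0.0029  0.2801]
[[ 0.8184  0.094   0.5669]
 [ 0.0851 -0.9955  0.0422]
 [ 0.5683  0.0138 -0.8227]]
push_bar 0.89 [321.6, 224.5] [0.5105 0.0932 0.07  ] [-0.0858 -0.0022  0.07  ]
jar 0.83 [311.3, 58.7] [0.8164 0.1368 0.006 ] [0.2228 0.0131 0.006 ]
jar 0.74 [203.8, 80.3] [0.7606 0.3038 0.006 ] [0.1827 0.1845 0.006 ]
jar 0.71 [322.9, 111.0] [0.7089 0.1084 0.006 ] [ 0.1131 -0.0053  0.006 ]
jar 0.6 [231.8, 182.3] [0.5817 0.2185 0.006 ] [-0.0034  0.116   0.006 ]
lane 0.6 [319.9, 183.9] [0.5925 0.1018 0.    ] [-0.0034 -0.0012  0.    ]
pivot 0.84 [318.6, 107.0] [0.6659 0.1112 0.07  ] [0.0706 0.0015 0.07  ]
lane_stop 0.73 [445.6, 177.1] [ 0.6122 -0.0644  0.021 ] [ 0.0009 -0.1684  0.021 ]
vial 0.69 [449.4, 268.0] [ 0.4937 -0.0741  0.    ] [-0.1179 -0.1672  0.    ]
```

View pics/w2.png

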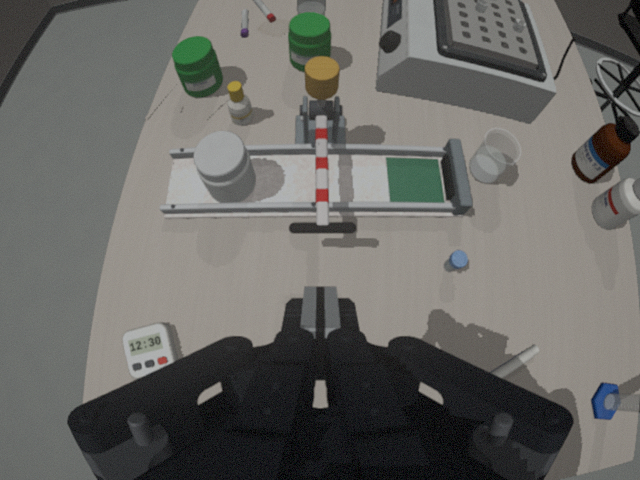

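The tilt toward the robot runs into joint limits. I'll tilt sideways instead and slip the fingers under the bar's -y end.

Emit:
move_arm:
  rows:
    - {"gripper": 0, "travel": [0.025, 0.03, 0], "angular": [0, -0.151, 0]}
    - {"gripper": 0, "travel": [0.025, 0.03, 0], "angular": [0, -0.151, 0]}
    - {"gripper": 0, "travel": [0.025, 0.03, 0], "angular": [0, -0.151, 0]}
    - {"gripper": 0, "travel": [0.025, 0.03, 0], "angular": [0, -0.151, 0]}
    - {"gripper": 0, "travel": [0.0, 0.02, 0], "angular": [0.17, 0, 0]}
    - {"gripper": 0, "travel": [0.0, 0.02, 0], "angular": [0.17, 0, 0]}
    - {"gripper": 0, "travel": [0, 0, 0], "angular": [0.17, 0, 0]}
    - {"gripper": 0, "travel": [0, 0, 0], "angular": [0.17, 0, 0]}

```text
t: 6.18
tool_pos: [0.5055, -0.0595, 0.3154]
tcp_rot: [-2.47, -0.002, 0.1]
wrist_force: [-0.2, 0.9, -0.7]
opening: -0.001
grip_force: 0.0
```

Emit:
move_arm:
  rows:
    - {"gripper": 0, "travel": [0, 0, 0], "angular": [0.17, 0, 0]}
    - {"gripper": 0, "travel": [0, 0, 0], "angular": [0.1, 0, 0]}
    - {"gripper": 0, "travel": [0, 0, 0], "angular": [0, 0, 0]}

```text
t: 6.55
tool_pos: [0.5048, -0.06, 0.3134]
tcp_rot: [-2.203, 0.003, 0.099]
wrist_force: [0.5, 1.3, -0.5]
opening: -0.004
grip_force: 0.0
```

```bash
cat > goto.py <<'E'
from h import *
import sys
np.set_printoptions(precision=4,suppress=True)
s=state();R=Ro.from_euler('xyz',s['tcp_rot']).as_matrix()
v=np.load('lane.npy');Rl=Ro.from_euler('z',v[2]).as_matrix()
print('t',s['t'],'j',s['joints'],'lane pos',lane(s['tool_pos']),'rot in lane\n',Rl.T@R,'F',s['wrist_force'])
if len(sys.argv)>1:
    T=np.array([float(x) for x in sys.argv[1:4]])
    print('tool travel',R.T@Rl@(T-lane(s['tool_pos'])))
E
python3 goto.py -.087 -.13 .104
```

```text
t 6.55 j [ 0.8986  0.4641 -0.5789  1.7352 -0.588   1.4819 -0.9592] lane pos [-0.1056 -0.1541  0.3134] rot in lane
 [[ 1.      0.002  -0.0071]
 [ 0.0069 -0.5908  0.8068]
 [-0.0026 -0.8068 -0.5908]] F [ 0.5475  1.3169 -0.5242]
tool travel [0.0193 0.1547 0.143 ]
```

Emit:
move_arm:
  rows:
    - {"gripper": 0, "travel": [0.005, 0.0387, 0.0357], "angular": [0, 0, 0]}
    - {"gripper": 0, "travel": [0.005, 0.0387, 0.0357], "angular": [0, 0, 0]}
    - {"gripper": 0, "travel": [0.005, 0.0387, 0.0357], "angular": [0, 0, 0]}
    - {"gripper": 0, "travel": [0.005, 0.0387, 0.0357], "angular": [0, 0, 0]}
    - {"gripper": 0, "travel": [0, 0, 0.03], "angular": [0, 0, 0]}
    - {"gripper": 0, "travel": [0, 0, 0], "angular": [0, 0, 0]}

```text
t: 7.3
tool_pos: [0.5197, -0.0072, 0.0879]
tcp_rot: [-2.205, -0.0, 0.105]
wrist_force: [-0.3, 0.4, 0.6]
opening: 0.002
grip_force: 0.0
```

```bash
python3 goto.py -.087 -.049 .046; python3 - <<'E'
from h import *
s=state();w=snapshot('wrist');b=snapshot('scene')
im=np.vstack([cv2.resize(w['img'],(400,300)),cv2.resize(b['img'][200:340,260:447],(400,300),interpolation=2)])
cv2.imwrite('pics/c1.png',im[:,:,::-1])
for r in landmark_of(w,'push_bar'): print(r['conf'],r['at'],lane(wonz(w,s,r['at'],.07)))
E
```

```text
t 7.3 j [ 0.7899  0.7613 -0.5582  1.8678 -0.5375  1.0808 -0.805 ] lane pos [-0.0859 -0.103   0.0879] rot in lane
 [[ 0.9999  0.0076 -0.01  ]
 [ 0.0125 -0.5928  0.8052]
 [ 0.0002 -0.8053 -0.5929]] F [-0.2552  0.4204  0.595 ]
tool travel [-0.0005  0.0017  0.0683]
0.72 [252.5, 241.3] [-0.08898125  0.00050904  0.07      ]
0.25 [335.6, 111.6] [-0.00472486 -0.08863044  0.07      ]
```

View pics/c1.png

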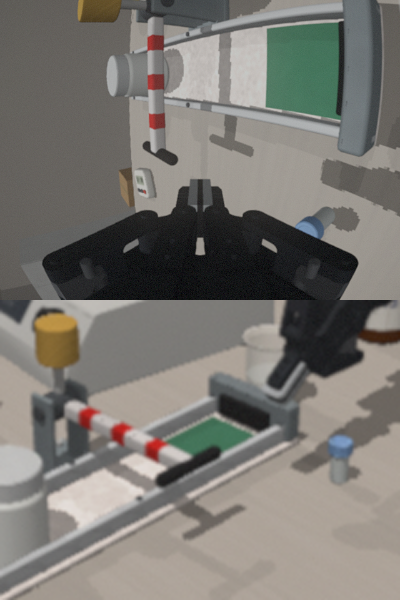

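```bash
python3 - <<'E'
from h import *
s=state();b=snapshot('scene');R=Ro.from_euler('xyz',s['tcp_rot']).as_matrix()
def proj(p,X):
    q=p['K']@(p['R']@X+p['t']);return q[:2]/q[2]
im=cv2.resize(b['img'][200:320,300:460],(640,480),interpolation=2).copy()
for d,c in ((.025,(255,0,0)),(0,(0,255,0)),(-.048,(0,0,255))):
    u=proj(b,s['tool_pos']+R[:,2]*d);print(u);cv2.circle(im,tuple(int(x) for x in (u-[300,200])*4),4,c,-1)
cv2.imwrite('pics/c2.png',im[:,:,::-1])
E
```

```text
[380.07019829 257.71622385]
[387.70488703 246.64059487]
[402.12996174 225.7141654 ]
```

View pics/c2.png

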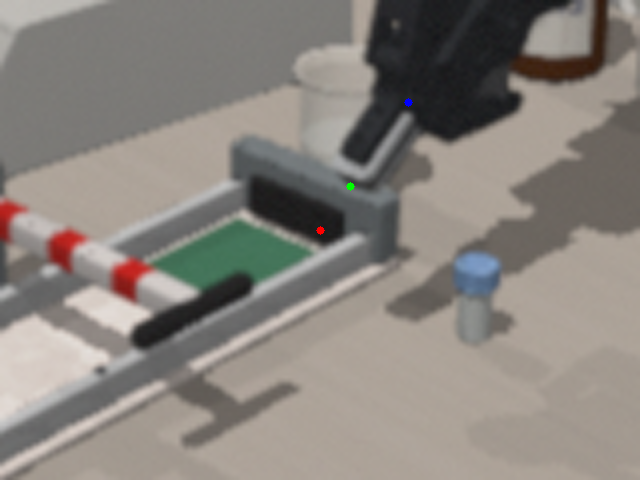

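```bash
python3 - <<'E'
import workcell
from h import *
s=state();print(s)
print([n for n in dir(workcell) if not n.startswith('_')], getattr(workcell,'finger_overhang',None))
b=snapshot('scene');t=snapshot('top')
def proj(p,X):
    q=p['K']@(p['R']@X+p['t']);return q[:2]/q[2]
R=Ro.from_euler('xyz',s['tcp_rot']).as_matrix()
for d in (.025,0): print(proj(t,s['tool_pos']+R[:,2]*d))
u=proj(t,s['tool_pos']);x,y=int(u[0]),int(u[1])
im=np.hstack([cv2.resize(t['img'][y-50:y+50,x-50:x+50],(400,400),interpolation=2),cv2.resize(b['img'][200:300,330:430],(400,400),interpolation=2)])
print(x-50,y-50);cv2.imwrite('pics/c3.png',im[:,:,::-1])
E
```

```text
{'t': 7.5, 'joints': array([ 0.79354068,  0.75917631, -0.55687005,  1.86526235, -0.53807369,
        1.08240451, -0.80433764]), 'dq': array([ 0.01160584,  0.00157313, -0.0009868 , -0.00055419, -0.00517705,
       -0.00351968,  0.00238536]), 'joint_torque': array([-9.91774388e-01, -9.91622329e+01, -1.73968810e+01, -2.46507561e+01,
       -3.13858107e+00,  3.42581749e+00, -2.82647519e-02]), 'tool_pos': array([ 0.52113864, -0.01055284,  0.08909857]), 'tcp_rot': array([-2.20720461, -0.00272922,  0.10009107]), 'wrist_force': array([-0.16288326, -0.26823668,  0.62186353]), 'wrist_torque': array([-0.82200412, -0.09301804, -0.01173542]), 'grip_force': 0.0, 'opening': -0.001025788101139114}
['PlanningError', 'finger_overhang', 'job_done', 'landmark_of', 'masks_of', 'snapshot', 'state'] 0.025
[341.56454574 292.60558291]
[353.38038471 291.38793393]
303 241
```

View pics/c3.png

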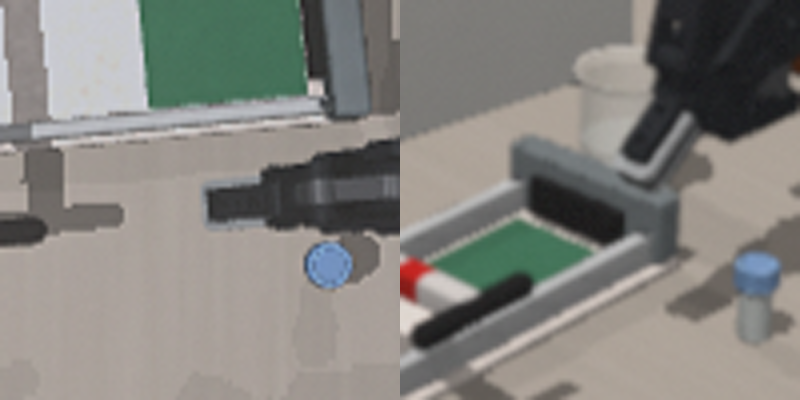

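In both cameras the shut fingertips sit at about the TCP point (top (354,292), projected TCP (353,291)), not 25 mm ahead of it. I'll go correspondingly deeper; the depth is also safe under the stated overhang.

Emit:
move_arm:
  rows:
    - {"gripper": 0, "travel": [0, 0, 0.03], "angular": [0, 0, 0]}
    - {"gripper": 0, "travel": [0, 0, 0.03], "angular": [0, 0, 0]}
    - {"gripper": 0, "travel": [0, 0, 0.03], "angular": [0, 0, 0]}
    - {"gripper": 0, "travel": [0, 0, 0], "angular": [0, 0, 0]}

```text
t: 8.1
tool_pos: [0.5124, 0.0634, 0.0348]
tcp_rot: [-2.204, -0.0, 0.101]
wrist_force: [0.0, -0.1, 0.7]
opening: -0.003
grip_force: 0.0
```

```bash
python3 goto.py -.087 -.031 .035; python3 - <<'E'
from h import *
w=snapshot('wrist');b=snapshot('scene')
im=np.hstack([cv2.resize(w['img'],(400,300)),cv2.resize(b['img'][220:320,310:443],(400,300),interpolation=2)])
cv2.imwrite('pics/c4.png',im[:,:,::-1])
E
```

```text
t 8.1 j [ 0.723   0.8342 -0.594   1.9473 -0.5841  0.8977 -0.7775] lane pos [-0.0867 -0.032   0.0348] rot in lane
 [[ 1.      0.0057 -0.0074]
 [ 0.0093 -0.5913  0.8064]
 [ 0.0002 -0.8064 -0.5913]] F [ 0.0443 -0.0765  0.6772]
tool travel [-0.0003 -0.0008  0.0007]
```

View pics/c4.png

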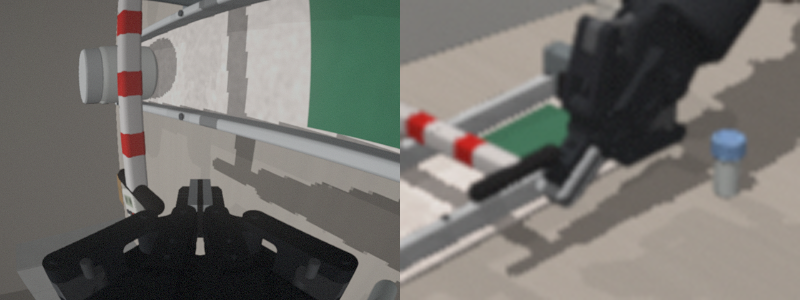

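The fingertips are just under the bar's near end (right half, about (560,185)). I'll lift along the arc.

Emit:
move_arm:
  rows:
    - {"gripper": 0, "travel": [0, -0.0081, -0.0059], "angular": [0, 0, 0]}
    - {"gripper": 0, "travel": [0.001, -0.0125, -0.0092], "angular": [0, 0, 0]}
    - {"gripper": 0, "travel": [0.002, -0.0123, -0.009], "angular": [0, 0, 0]}
    - {"gripper": 0, "travel": [0.004, -0.0119, -0.0087], "angular": [0, 0, 0]}
    - {"gripper": 0, "travel": [0.005, -0.0114, -0.0084], "angular": [0, 0, 0]}
    - {"gripper": 0, "travel": [0.007, -0.0109, -0.008], "angular": [0, 0, 0]}

```text
t: 8.95
tool_pos: [0.5325, 0.0639, 0.1194]
tcp_rot: [-2.205, -0.002, 0.099]
wrist_force: [2.4, -1.7, -2.0]
opening: 0.004
grip_force: 1.6
```

```bash
python3 goto.py; python3 - <<'E'
from h import *
w=snapshot('wrist');b=snapshot('scene')
im=np.hstack([cv2.resize(w['img'],(400,300)),cv2.resize(b['img'][180:300,290:450],(400,300),interpolation=2)])
cv2.imwrite('pics/c5.png',im[:,:,::-1])
E
```

```text
t 8.95 j [ 0.7234  0.7049 -0.6176  1.9063 -0.6061  1.0192 -0.8744] lane pos [-0.0666 -0.0333  0.1194] rot in lane
 [[ 1.      0.0055 -0.0049]
 [ 0.0072 -0.5924  0.8056]
 [ 0.0015 -0.8056 -0.5925]] F [ 2.3579 -1.6883 -2.0371]
```

View pics/c5.png

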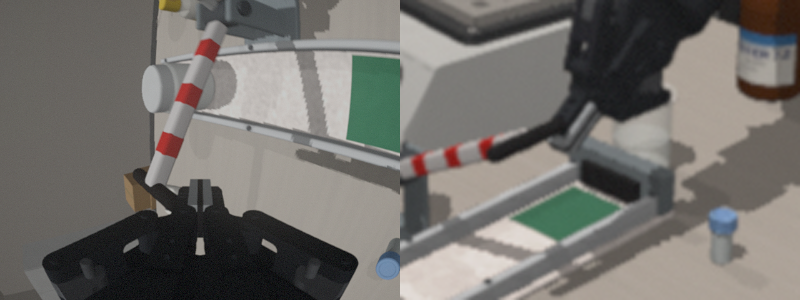

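The bar rides on the fingers at about 0.5 rad with the forces near 3 N. I'll continue over the balance point.

Emit:
move_arm:
  rows:
    - {"gripper": 0, "travel": [0.008, -0.0106, -0.0078], "angular": [0, 0, 0]}
    - {"gripper": 0, "travel": [0.009, -0.0099, -0.0073], "angular": [0, 0, 0]}
    - {"gripper": 0, "travel": [0.0105, -0.009, -0.0066], "angular": [0, 0, 0]}
    - {"gripper": 0, "travel": [0.0116, -0.0081, -0.006], "angular": [0, 0, 0]}
    - {"gripper": 0, "travel": [0.0125, -0.0072, -0.0053], "angular": [0, 0, 0]}
    - {"gripper": 0, "travel": [0.0133, -0.0062, -0.0045], "angular": [0, 0, 0]}
    - {"gripper": 0, "travel": [0.014, -0.005, -0.004], "angular": [0, 0, 0]}
    - {"gripper": 0, "travel": [0, 0, 0], "angular": [0, 0, 0]}

```text
t: 10.05
tool_pos: [0.6115, 0.072, 0.1884]
tcp_rot: [-2.204, -0.002, 0.1]
wrist_force: [0.2, -0.9, 0.0]
opening: -0.002
grip_force: 0.0
```

```bash
cat > bar.py <<'E'
from h import *
from scipy.optimize import least_squares
v=np.load('lane.npy');Rl=Ro.from_euler('z',v[2]).as_matrix()
def proj(p,X):
    q=p['K']@(p['R']@X+p['t']);return q[:2]/q[2]
def P(th,n):
    d=np.array([-np.cos(th),0,np.sin(th)])*.155 if n=='push_bar' else np.array([np.sin(th),0,np.cos(th)])*.06
    return Rl@(np.array([.066,0,.07])+d)+[v[0],v[1],0]
for c in ('scene','top'):
    p=snapshot(c)
    for n in ('push_bar','weight'):
        for r in landmark_of(p,n)[:2]:
            g=np.linspace(-.1,2.1,111);e=[np.linalg.norm(proj(p,P(t,n))-r['at']) for t in g]
            i=int(np.argmin(e));print(c,n,round(r['conf'],2),np.round(r['at']),'theta',g[i].round(2),'err px',round(e[i],1))
E
python3 bar.py; python3 goto.py
```

```text
scene push_bar 0.92 [325. 205.] theta 0.86 err px 0.3
scene weight 0.7 [271. 219.] theta 0.78 err px 2.9
top push_bar 0.93 [287. 265.] theta 0.86 err px 0.9
top weight 0.62 [284. 184.] theta 0.84 err px 0.0
t 10.35 j [ 0.6477  0.6856 -0.6106  1.7169 -0.5978  1.1449 -1.0238] lane pos [ 0.0114 -0.033   0.1878] rot in lane
 [[ 1.      0.0047 -0.0055]
 [ 0.0072 -0.5921  0.8058]
 [ 0.0005 -0.8059 -0.5921]] F [-0.7965  0.244  -0.0325]
```

```bash
python3 bar.py
```

```text
scene push_bar 0.84 [326. 207.] theta 0.84 err px 0.9
scene weight 0.85 [271. 223.] theta 0.96 err px 0.2
top push_bar 0.73 [286. 264.] theta 0.86 err px 2.3
top weight 0.72 [281. 182.] theta 0.98 err px 2.4
```

The balance point is just about reached, but the finger has run ahead of the bar. I'll retract sideways, come in behind the bar and push it in +x.

Emit:
move_arm:
  rows:
    - {"gripper": 0, "travel": [0, 0.0296, -0.0403], "angular": [0, 0, 0]}
    - {"gripper": 0, "travel": [-0.06, 0, 0], "angular": [0, 0, 0]}
    - {"gripper": 0, "travel": [-0.05, 0.0185, 0.0136], "angular": [0, 0, 0]}

```text
t: 11.02
tool_pos: [0.5051, 0.0103, 0.1653]
tcp_rot: [-2.206, -0.003, 0.099]
wrist_force: [0.2, -1.5, -1.4]
opening: 0.002
grip_force: 0.0
```

```bash
python3 bar.py; python3 goto.py -.1 -.012 .165
```

```text
scene push_bar 0.72 [323. 203.] theta 0.9 err px 0.9
scene weight 0.68 [272. 223.] theta 0.9 err px 1.2
scene weight 0.2 [225. 297.] theta 2.1 err px 63.4
top push_bar 0.6 [285. 256.] theta 0.96 err px 1.5
top weight 0.65 [281. 182.] theta 1.04 err px 2.6
t 11.325 j [ 0.8135  0.6211 -0.6025  1.9015 -0.5854  1.1523 -0.8633] lane pos [-0.0969 -0.0837  0.1654] rot in lane
 [[ 1.      0.0062 -0.0046]
 [ 0.0074 -0.5923  0.8057]
 [ 0.0023 -0.8057 -0.5923]] F [ 0.6515 -0.4276  0.5308]
tool travel [-0.0026 -0.0422  0.058 ]
```

Emit:
move_arm:
  rows:
    - {"gripper": 0, "travel": [0, 0, 0], "angular": [0, 0, 0]}
    - {"gripper": 0, "travel": [0, 0, 0], "angular": [0, 0, 0]}
    - {"gripper": 0, "travel": [0, 0, 0], "angular": [0, 0, 0]}
    - {"gripper": 0, "travel": [0, 0, 0], "angular": [0, 0, 0]}
    - {"gripper": 0, "travel": [0, 0, 0], "angular": [0, 0, 0]}
    - {"gripper": 0, "travel": [0, 0, 0], "angular": [0, 0, 0]}

```text
t: 12.08
tool_pos: [0.506, 0.0109, 0.165]
tcp_rot: [-2.205, -0.001, 0.1]
wrist_force: [0.2, 0.1, -0.0]
opening: 0.005
grip_force: 0.0
```

```bash
python3 bar.py
```

```text
scene push_bar 0.69 [276. 164.] theta 1.74 err px 2.8
scene push_bar 0.63 [312. 293.] theta -0.1 err px 36.4
scene weight 0.66 [268. 241.] theta 1.66 err px 0.6
top weight 0.67 [283. 184.] theta 0.82 err px 0.7
```

The barrier is falling open on its own. I'll straighten the tool and rise.

Emit:
move_arm:
  rows:
    - {"gripper": 0, "travel": [0, -0.03, -0.022], "angular": [-0.157, 0, 0]}
    - {"gripper": 0, "travel": [0, -0.03, -0.03], "angular": [-0.157, 0, 0]}
    - {"gripper": 0, "travel": [0, -0.03, -0.02], "angular": [-0.157, 0, 0]}
    - {"gripper": 0, "travel": [0, -0.04, 0], "angular": [-0.157, 0, 0]}
    - {"gripper": 0, "travel": [0, -0.04, 0], "angular": [-0.157, 0, 0]}
    - {"gripper": 0, "travel": [0, -0.04, 0], "angular": [-0.15, 0, 0]}
    - {"gripper": 0, "travel": [0, 0, 0], "angular": [0, 0, 0]}

```text
t: 13.25
tool_pos: [0.4919, 0.1434, 0.316]
tcp_rot: [-3.14, -0.004, 0.11]
wrist_force: [-0.5, -0.5, -0.4]
opening: -0.001
grip_force: 0.0
```

```bash
python3 bar.py;python3 goto.py 0 .2 .2; python3 - <<'E'
from h import *
s=state();w=snapshot('wrist')
for c in ('scene','top'):
    p=snapshot(c)
    for r in landmark_of(p,'jar'): print(c,r['conf'],lane(onz(p,r['at'],.006)))
for r in landmark_of(w,'jar'): print('w',r['conf'],lane(wonz(w,s,r['at'],.006)))
E
```

```text
scene push_bar 0.69 [261. 168.] theta 2.02 err px 1.2
scene weight 0.69 [270. 252.] theta 2.04 err px 0.8
top push_bar 0.75 [278. 160.] theta 2.0 err px 1.1
top weight 0.88 [288. 186.] theta 1.98 err px 2.5
t 13.55 j [ 0.2383  0.1375 -0.6866  1.8233  0.0908  1.2119 -1.9496] lane pos [-0.0988  0.0409  0.3142] rot in lane
 [[ 1.      0.0045  0.0003]
 [ 0.0045 -1.      0.0023]
 [ 0.0003 -0.0023 -1.    ]] F [ 0.23   -0.549  -0.2661]
tool travel [ 0.0995 -0.1584  0.1145]
scene 0.83 [0.17765655 0.1928955  0.006     ]
scene 0.71 [-0.00353428  0.12323359  0.006     ]
scene 0.63 [0.226396   0.02608768 0.006     ]
top 0.81 [0.18358108 0.18449092 0.006     ]
top 0.57 [0.22352914 0.01974052 0.006     ]
w 0.86 [-0.00948296  0.11407357  0.006     ]
w 0.54 [ 0.12926302 -0.00177825  0.006     ]
```

The barrier is at 2.0 rad and the jar at lane y ≈ 0.118. I'll turn the tool so the two finger sides push, testing the direction of joint 7 first.

Emit:
move_arm:
  rows:
    - {"gripper": 30, "travel": [0.05, -0.04, 0.0], "angular": [0, 0, 0]}
    - {"gripper": 30, "travel": [0.05, -0.04, 0.0], "angular": [0, 0, 0]}
    - {"gripper": 30, "travel": [0, -0.04, 0.0], "angular": [0, 0, 0]}
    - {"gripper": 30, "travel": [0, -0.04, 0.0], "angular": [0, 0, 0]}
    - {"gripper": 30, "travel": [0, 0, 0.0], "angular": [0, 0, 0.17]}
    - {"gripper": 30, "travel": [0, 0, 0.0], "angular": [0, 0, 0.17]}

```text
t: 14.6
tool_pos: [0.5746, 0.3041, 0.3145]
tcp_rot: [-3.139, 0.0, -0.245]
wrist_force: [1.0, -0.5, -0.1]
opening: 0.304
grip_force: 0.0
```

```bash
python3 goto.py 0 .2 .15
```

```text
t 14.6 j [-0.1048  0.3924 -0.6501  1.5275  0.2409  1.3019 -2.5981] lane pos [-0.0026  0.2019  0.3145] rot in lane
 [[ 0.9436 -0.331   0.0004]
 [-0.331  -0.9436  0.0022]
 [-0.0004 -0.0022 -1.    ]] F [ 0.9687 -0.4561 -0.0704]
tool travel [0.0032 0.0013 0.1645]
```

Emit:
move_arm:
  rows:
    - {"gripper": 30, "travel": [0, 0, 0.0], "angular": [0, 0, -0.174]}
    - {"gripper": 30, "travel": [0, 0, 0.0], "angular": [0, 0, -0.174]}
    - {"gripper": 30, "travel": [0, 0, 0.0], "angular": [0, 0, -0.174]}
    - {"gripper": 30, "travel": [0, 0, 0.0], "angular": [0, 0, -0.174]}
    - {"gripper": 30, "travel": [0, 0, 0.0], "angular": [0, 0, -0.174]}
    - {"gripper": 30, "travel": [0, 0, 0.0], "angular": [0, 0, -0.174]}
    - {"gripper": 30, "travel": [0, 0, 0.0], "angular": [0, 0, -0.174]}
    - {"gripper": 30, "travel": [0, 0, 0.0], "angular": [0, 0, -0.174]}

```text
t: 15.6
tool_pos: [0.5748, 0.3034, 0.3148]
tcp_rot: [-3.141, -0.002, 1.157]
wrist_force: [-0.3, 0.0, 0.1]
opening: 0.299
grip_force: 0.0
```

Emit:
move_arm:
  rows:
    - {"gripper": 30, "travel": [0, 0, 0.0], "angular": [0, 0, -0.174]}
    - {"gripper": 30, "travel": [0, 0, 0.0], "angular": [0, 0, -0.174]}
    - {"gripper": 30, "travel": [0, 0, 0.0], "angular": [0, 0, -0.169]}
    - {"gripper": 30, "travel": [0, 0, 0.0], "angular": [0, 0, 0]}

```text
t: 16.1
tool_pos: [0.5749, 0.3033, 0.3147]
tcp_rot: [3.141, -0.002, 1.667]
wrist_force: [-0.6, 0.4, -0.8]
opening: 0.301
grip_force: 0.0
```

```bash
python3 goto.py 0 .2 .12; python3 - <<'E'
from h import *
s=state();w=snapshot('wrist')
for n in ('jar','dropper'):
  for r in landmark_of(w,n): print(n,r['conf'],r['at'],lane(wonz(w,s,r['at'],.006)))
E
```

```text
t 16.1 j [ 0.1348  0.5038 -1.0348  1.5138  0.4357  1.3711 -0.8346] lane pos [-0.0024  0.2012  0.3147] rot in lane
 [[-0.0044  1.      0.0005]
 [ 1.      0.0044  0.0024]
 [ 0.0024  0.0005 -1.    ]] F [-0.56    0.3869 -0.7997]
tool travel [-0.0016  0.0023  0.1947]
jar 0.81 [473.3, 310.6] [0.22343039 0.02674065 0.006     ]
jar 0.7 [458.1, 200.7] [0.17791889 0.18877231 0.006     ]
jar 0.63 [320.6, 251.9] [-0.00145076  0.118382    0.006     ]
```

Emit:
move_arm:
  rows:
    - {"gripper": 30, "travel": [0, 0.002, 0.05], "angular": [0, 0, 0]}
    - {"gripper": 30, "travel": [0, 0, 0.05], "angular": [0, 0, 0]}
    - {"gripper": 30, "travel": [0, 0, 0.05], "angular": [0, 0, 0]}
    - {"gripper": 30, "travel": [0, 0, 0.05], "angular": [0, 0, 0]}
    - {"gripper": 30, "travel": [0, 0, 0.035], "angular": [0, 0, 0]}
    - {"gripper": 30, "travel": [0, 0, 0.037], "angular": [0, 0, 0]}
    - {"gripper": 30, "travel": [0, 0, 0], "angular": [0, 0, 0]}

```text
t: 17.12
tool_pos: [0.5757, 0.3035, 0.0408]
tcp_rot: [-3.139, -0.0, 1.667]
wrist_force: [0.7, 0.3, -0.1]
opening: 0.3
grip_force: 0.0
```

```bash
python3 goto.py 0 .16 .043; python3 - <<'E'
from h import *
s=state();b=snapshot('top');a=snapshot('scene')
for p in (a,b):
  for r in landmark_of(p,'jar'): print(r['conf'],lane(onz(p,r['at'],.006)))
E
```

```text
t 17.125 j [ 0.0228  0.7606 -0.8612  1.7536  0.6895  0.9612 -1.0241] lane pos [-0.0015  0.2013  0.0408] rot in lane
 [[-0.0038  1.     -0.0025]
 [ 1.      0.0038  0.0003]
 [ 0.0004 -0.0025 -1.    ]] F [ 0.6579  0.3109 -0.0609]
tool travel [-0.0413  0.0014 -0.0022]
0.75 [0.22187362 0.02156646 0.006     ]
0.63 [0.17198587 0.19900726 0.006     ]
0.59 [-0.00784282  0.12535918  0.006     ]
0.73 [0.17842865 0.18458639 0.006     ]
0.6 [0.22189401 0.02181184 0.006     ]
0.42 [-0.00241472  0.11684335  0.006     ]
```

Emit:
move_arm:
  rows:
    - {"gripper": 30, "travel": [-0.01, 0.0005, -0.002], "angular": [0, 0, 0]}
    - {"gripper": 30, "travel": [-0.01, 0.0005, 0], "angular": [0, 0, 0]}
    - {"gripper": 30, "travel": [-0.01, 0.0005, 0], "angular": [0, 0, 0]}
    - {"gripper": 30, "travel": [-0.008, 0, 0], "angular": [0, 0, 0]}
    - {"gripper": 30, "travel": [-0.008, 0, 0], "angular": [0, 0, 0]}
    - {"gripper": 30, "travel": [-0.008, 0, 0], "angular": [0, 0, 0]}
    - {"gripper": 30, "travel": [-0.008, 0, 0], "angular": [0, 0, 0]}
    - {"gripper": 30, "travel": [-0.008, 0, 0], "angular": [0, 0, 0]}

```text
t: 18.32
tool_pos: [0.5853, 0.2345, 0.0449]
tcp_rot: [3.14, -0.002, 1.669]
wrist_force: [0.2, 1.7, 1.2]
opening: 0.299
grip_force: 0.9
```

```bash
python3 goto.py 0 -.08 .043; python3 - <<'E'
from h import *
s=state();b=snapshot('top');a=snapshot('scene');w=snapshot('wrist')
for p in (a,b):
  for r in landmark_of(p,'jar'): print(r['conf'],lane(onz(p,r['at'],.006)))
for r in landmark_of(w,'jar'): print('w',r['conf'],r['at'],lane(wonz(w,s,r['at'],.006)))
E
```

```text
t 18.325 j [ 0.146   0.7298 -0.872   1.8038  0.6837  0.9379 -0.9294] lane pos [0.0017 0.1317 0.0449] rot in lane
 [[-0.0058  1.      0.0013]
 [ 1.      0.0058  0.0022]
 [ 0.0022  0.0013 -1.    ]] F [0.2057 1.6671 1.1596]
tool travel [-0.2117 -0.0029  0.0014]
0.91 [0.00241193 0.09291096 0.006     ]
0.79 [0.22067022 0.01663677 0.006     ]
0.68 [0.17931547 0.19357385 0.006     ]
0.96 [0.22084152 0.02364505 0.006     ]
0.68 [0.17950957 0.18083887 0.006     ]
w 0.95 [599.9, 177.7] [0.17527283 0.18825266 0.006     ]
w 0.78 [318.6, 331.5] [0.00111522 0.09177972 0.006     ]
w 0.74 [591.0, 386.6] [0.22434683 0.02232006 0.006     ]
```

The jar moves upright ahead of the fingers with a push of about 1.7 N. I'll continue.

Emit:
move_arm:
  rows:
    - {"gripper": 30, "travel": [-0.011, -0.001, 0.001], "angular": [0, 0, 0]}
    - {"gripper": 30, "travel": [-0.011, 0, 0], "angular": [0, 0, 0]}
    - {"gripper": 30, "travel": [-0.011, 0, 0], "angular": [0, 0, 0]}
    - {"gripper": 30, "travel": [-0.011, 0, 0], "angular": [0, 0, 0]}
    - {"gripper": 30, "travel": [-0.011, 0, 0], "angular": [0, 0, 0]}
    - {"gripper": 30, "travel": [-0.011, 0, 0], "angular": [0, 0, 0]}
    - {"gripper": 30, "travel": [-0.011, 0, 0], "angular": [0, 0, 0]}
    - {"gripper": 30, "travel": [-0.011, 0, 0], "angular": [0, 0, 0]}

```text
t: 19.62
tool_pos: [0.5929, 0.1465, 0.0437]
tcp_rot: [3.14, -0.002, 1.669]
wrist_force: [-0.1, 4.1, 3.3]
opening: 0.301
grip_force: 2.1
```

```bash
cat > jar.py <<'E'
from h import *
s=state();b=snapshot('top');a=snapshot('scene');w=snapshot('wrist')
for p in (a,b):
  for r in landmark_of(p,'jar'):
    X=lane(onz(p,r['at'],.006))
    if abs(X[0])<.05: print(r['conf'],X)
for r in landmark_of(w,'jar'):
    X=lane(wonz(w,s,r['at'],.006))
    if abs(X[0])<.05: print('w',r['conf'],X)
E
python3 goto.py 0 -.09 .044; python3 jar.py
```

```text
t 19.625 j [ 0.298   0.7071 -0.8764  1.8507  0.6805  0.913  -0.8026] lane pos [0.0012 0.0433 0.0437] rot in lane
 [[-0.0056  1.      0.0012]
 [ 1.      0.0056  0.0021]
 [ 0.002   0.0012 -1.    ]] F [-0.0907  4.1375  3.3095]
tool travel [-0.1333 -0.0019 -0.0006]
0.59 [-0.00214644  0.00884882  0.006     ]
w 0.69 [0.00082793 0.00024112 0.006     ]
```

Emit:
move_arm:
  rows:
    - {"gripper": 30, "travel": [-0.01, -0.001, 0], "angular": [0, 0, 0]}
    - {"gripper": 30, "travel": [-0.01, 0, 0], "angular": [0, 0, 0]}
    - {"gripper": 30, "travel": [-0.01, 0, 0], "angular": [0, 0, 0]}
    - {"gripper": 30, "travel": [-0.01, 0, 0], "angular": [0, 0, 0]}
    - {"gripper": 30, "travel": [-0.01, 0, 0], "angular": [0, 0, 0]}
    - {"gripper": 30, "travel": [-0.01, 0, 0], "angular": [0, 0, 0]}
    - {"gripper": 30, "travel": [-0.01, 0, 0], "angular": [0, 0, 0]}
    - {"gripper": 30, "travel": [-0.01, 0, 0], "angular": [0, 0, 0]}

```text
t: 20.92
tool_pos: [0.5997, 0.0669, 0.0435]
tcp_rot: [3.14, -0.002, 1.669]
wrist_force: [-0.8, 2.5, 1.8]
opening: 0.3
grip_force: 1.3
```

```bash
python3 goto.py 0 -.09 .044; python3 jar.py
```

```text
t 20.925 j [ 0.4334  0.6979 -0.8772  1.8676  0.6776  0.9037 -0.6744] lane pos [ 0.0006 -0.0366  0.0435] rot in lane
 [[-0.0056  1.      0.0012]
 [ 1.      0.0056  0.0021]
 [ 0.0021  0.0012 -1.    ]] F [-0.7674  2.4846  1.7738]
tool travel [-0.0534 -0.0009 -0.0006]
0.69 [-0.000525   -0.07167129  0.006     ]
w 0.85 [ 0.00021039 -0.07969801  0.006     ]
```

Emit:
move_arm:
  rows:
    - {"gripper": 30, "travel": [-0.01, 0, 0], "angular": [0, 0, 0]}
    - {"gripper": 30, "travel": [-0.01, 0, 0], "angular": [0, 0, 0]}
    - {"gripper": 30, "travel": [-0.01, 0, 0], "angular": [0, 0, 0]}
    - {"gripper": 30, "travel": [-0.008, 0, 0], "angular": [0, 0, 0]}
    - {"gripper": 30, "travel": [-0.006, 0, 0], "angular": [0, 0, 0]}
    - {"gripper": 30, "travel": [-0.004, 0, 0], "angular": [0, 0, 0]}

```text
t: 21.98
tool_pos: [0.6044, 0.0194, 0.0434]
tcp_rot: [3.14, -0.002, 1.668]
wrist_force: [0.6, 2.9, 3.0]
opening: 0.3
grip_force: 1.3
```

Emit:
move_arm:
  rows:
    - {"gripper": 30, "travel": [-0.003, 0, 0], "angular": [0, 0, 0]}

```text
t: 22.1
tool_pos: [0.6047, 0.0167, 0.0434]
tcp_rot: [3.14, -0.002, 1.669]
wrist_force: [-0.6, 2.3, 2.0]
opening: 0.302
grip_force: 1.3
```

```bash
python3 goto.py 0 -.09 .044; python3 jar.py
```

```text
t 22.1 j [ 0.5149  0.6992 -0.8752  1.8642  0.6766  0.9047 -0.589 ] lane pos [ 0.0009 -0.087   0.0434] rot in lane
 [[-0.0057  1.      0.0012]
 [ 1.      0.0057  0.0022]
 [ 0.0021  0.0012 -1.    ]] F [-0.561   2.2776  2.0059]
tool travel [-0.003  -0.0009 -0.0006]
0.68 [-0.00468282 -0.12002989  0.006     ]
w 0.82 [ 0.00212704 -0.13055286  0.006     ]
```

Not yet against the stop, since the force has not risen. I'll advance in small steps until it does.

Emit:
move_arm:
  rows:
    - {"gripper": 30, "travel": [-0.003, 0, 0], "angular": [0, 0, 0]}

```text
t: 22.52
tool_pos: [0.6049, 0.014, 0.0434]
tcp_rot: [3.14, -0.002, 1.669]
wrist_force: [-0.4, 2.1, 0.6]
opening: 0.302
grip_force: 0.7
```

Emit:
move_arm:
  rows:
    - {"gripper": 30, "travel": [-0.002, 0, 0], "angular": [0, 0, 0]}

```text
t: 22.65
tool_pos: [0.6051, 0.0117, 0.0434]
tcp_rot: [3.14, -0.002, 1.669]
wrist_force: [-0.4, 0.6, 0.9]
opening: 0.3
grip_force: 0.7
```

Emit:
move_arm:
  rows:
    - {"gripper": 30, "travel": [-0.002, 0, 0], "angular": [0, 0, 0]}

```text
t: 22.78
tool_pos: [0.6054, 0.0102, 0.0435]
tcp_rot: [3.14, -0.003, 1.669]
wrist_force: [-2.7, 9.0, 3.7]
opening: 0.304
grip_force: 4.0
```

The force rose to 9 N: the jar is against the stop. I'll back off straight, then rise.

Emit:
move_arm:
  rows:
    - {"gripper": 30, "travel": [0, 0, 0], "angular": [0, 0, 0]}
    - {"gripper": 30, "travel": [0.005, 0, 0], "angular": [0, 0, 0]}
    - {"gripper": 30, "travel": [0.02, 0, 0], "angular": [0, 0, 0]}
    - {"gripper": 30, "travel": [0.03, 0, 0], "angular": [0, 0, 0]}
    - {"gripper": 30, "travel": [0, 0, -0.04], "angular": [0, 0, 0]}
    - {"gripper": 30, "travel": [0, 0, -0.05], "angular": [0, 0, 0]}
    - {"gripper": 30, "travel": [0, 0, -0.05], "angular": [0, 0, 0]}
    - {"gripper": 30, "travel": [0, 0, 0], "angular": [0, 0, 0]}

```text
t: 23.78
tool_pos: [0.6012, 0.0662, 0.1873]
tcp_rot: [3.135, -0.002, 1.669]
wrist_force: [-0.6, 0.0, -1.8]
opening: 0.302
grip_force: 0.0
```

```bash
python3 goto.py; python3 jar.py; python3 bar.py; python3 - <<'E'
from h import *
p=snapshot('top');a=snapshot('scene')
for q in (p,a):
  for n in ('dropper','beaker','vial','jar'): print(n,[(np.round(r['at'],1).tolist(),round(r['conf'],2)) for r in landmark_of(q,n)])
E
```

```text
t 23.775 j [ 0.5352  0.535  -1.0078  1.7685  0.5018  1.1132 -0.5384] lane pos [ 0.0021 -0.0374  0.1873] rot in lane
 [[-0.0065  1.      0.0067]
 [ 1.      0.0065  0.0017]
 [ 0.0017  0.0067 -1.    ]] F [-0.5892  0.0199 -1.7744]
0.66 [ 0.00124142 -0.13176863  0.006     ]
0.4 [ 0.02782865 -0.19170108  0.006     ]
w 0.74 [ 0.00464623 -0.13211628  0.006     ]
scene push_bar 0.93 [258. 167.] theta 2.08 err px 2.8
scene weight 0.8 [269. 251.] theta 2.02 err px 1.4
top push_bar 0.47 [280. 156.] theta 2.04 err px 0.7
dropper [([226.3, 203.4], 0.57)]
beaker [([413.8, 230.0], 0.75)]
vial []
jar [([191.2, 167.1], 0.9)]
dropper [([228.1, 295.9], 0.63)]
beaker [([384.6, 250.2], 0.91), ([373.7, 254.7], 0.53)]
vial [([419.4, 281.5], 0.7)]
jar [([232.2, 253.3], 0.97), ([360.7, 265.4], 0.86), ([169.6, 293.0], 0.83)]
```

The jar is at y = -0.132, the barrier at 2.0 rad and the bystanders are unmoved.

```bash
python3 -c "
from workcell import *
print(job_done())"
```

```text
the job is handed in; nothing more can be done
None
```

The job is handed in, with no verdict returned: my last check showed the barrier resting raised at about 2.0 rad, the jar against the end stop at lane y ≈ -0.132 m, and the dropper, vial and beaker where they were to within measurement error.

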